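Lock the photometer's sample module with its tapered pin

ROBOT

A 7-joint arm with a two-finger parallel gripper is mounted at the origin on the work surface. World frame = base frame: x ahead of the robot, y to its left, z up, the work surface at z = 0. Lengths are in mm, angles in rad, forces in N, time in s.
With the tool pointing down it reaches from about 350 to 900 mm from the base axis. Payload 19.9 kg.
Tool frame: the origin (TCP) lies midway between the tips of the shut fingers; the grasp point (between the pads) lies 19 mm behind it; x points along the fingers, z is the direction in which the jaws open and shut, and the axes are right-handed (so a half turn about x gives the same grasp; the last joint's range is limited). The gripper opens to 85 mm and grips with 20 to 120 N. Pads are 22 mm wide; open, the fingers measure 114 mm over their backs; the gripper's body (76 mm by 85 mm) begins 54 mm behind the grasp point. The pads swing forward as they close: fully open they stand 13 mm farther back than shut.
Start: joints at [-1.248, 0.417, -0.01, 1.614, 0.005, 1.111, -0.053], TCP at [222.381, 584.079, 231.26] pointing down, gripper open.
Joint ranges: [-2.81, 2.81], [-0.39, 2.02], [-1.27, 1.25], [0.06, 2.57], [-1.19, 4.33], [0.19, 2], [-2.82, 2.82]. Speed limits (rad/s): [1.89, 1.89, 2.39, 2.39, 3.01, 3.01, 3.01].

INTERFACE

Orientations are given as a unit quaternion [w, x, y, z].
In Python, from plant import * gives the robot as it stands. The module is installed in compiled form; this text tells all that it offers.
- The arm moves only by the tool jog_arm, never from a script. Its argument "series" is a list of rows, each a list of 7 numbers: the shift along the tool's x, y, z in mm, then the turn, a rotation vector about the tool's x, y, z in rad, then the opening, from 0 (shut) to 1 (fully open). A call has 1 to 8 rows; each row is the pose to reach, as a shift and turn from the pose measured when the call began, along the tool's axes at that moment; what a row does not reach only later rows make up. A row lasts 1/8 s, in which the tool goes at most 62.5 mm and 10.7 degrees, less where a joint would pass 70% of its speed; a pose out of reach is approached as far as the arm can. A call with a gripper value outside its range is refused whole. The fingers move at their own pace and stop on an object; "force" is the grip in N (left out, the last holds). Time passes only in rows, so rows that repeat a pose let the fingers close. It gives the time, the measured TCP pose, the force and the opening at its end, in the units of the state.
- get_obs(): the state, without advancing time (a new reading comes with each control period).
- read_camera(name): name is "side" or "top"; returns the picture (420x560x3 uint8, blue, green, red); there is no depth.
- camera_params(name): a dict with "fx", "fy", "cx", "cy" (pixels), "rvec" (rotation vector, rad) and "tvec" (3), from world to camera coordinates, as OpenCV has them. Camera axes: x right, y down, z forward; pixel columns grow to the right and rows downward; lengths in mm; the calibration is good to about 2 mm. A picture is of the moment at which its call begins. camera_params takes no time and is no camera call.
- sign_off(): hands the job in, once; it reports no verdict.
The state is a dict: "time": time; "joint_positions": joint angles; "joint_velocities": joint speeds; "effort": joint torques, N m; "position": TCP position; "orientation": TCP orientation; "contact_force": force on the tool from outside, world axes, zero at the start; "ft_torque": the same for the moment, N m; "grip_width": opening from 0.0 (shut) to 1.0 (fully open).
Only numpy, scipy, OpenCV 4.12 (cv2) and the standard library are available. Lean on these libraries where they do the work, as an engineer would, in place of code of your own. Each camera call takes 0.05 s, during which the arm holds its last target. There are 200 camera calls.

TASK

The sample module's blue cuvette carriage and the brass filter plate under it have slid out of line with the grey block. Take the red-handled tapered pin from its white stand and drive it down through the three stacked holes so that it pulls them into line and its collar sits flat and fully home on the carriage, then let go. Feel your way in: if the nose catches, ease off and try beside it rather than forcing it (80 N on the pin would spoil it), and leave the flask, bottle and vial alone.

Things in the scene. Friction and masses are not known exactly. Their poses are not given: they have to be found in the camera images.
- module: The fixed sample module: three stacked layers, each with one vertical hole 25.5 mm in diameter. Origin on the table on the axis of the grey block's hole, z up, yaw within 0.4 rad of the robot's. Bottom layer: fixed grey block, x -170 to +50, y -50 to +50, z 0 to 70 mm. Middle: brass filter plate, z 70 to 80 mm. Top: blue carriage, z 80 to 90 mm. All holes must end in line over this origin.
- filter_layer (a point): Fixed point on the grey block's hole axis at the brass filter plate's top face, 80 mm up. It does NOT follow the plate (66 x 66 x 10 mm, hole at its centre), which floats level under the carriage: it starts 10.5 to 12 mm off the axis in an unknown, unmeasured direction (any), slides stiffly sideways (about 6 N) and stays where left. Seen from above as brass in the carriage's hole.
- block_hole (a point): Point on the axis of the fixed grey block's hole, 90 mm above the table (height of the carriage's top face)
- carriage_hole (a point): Centre of the blue carriage's hole at its top face (90 mm above the table); moves with the carriage
- carriage (a joint): How far the blue carriage (220 x 100 x 10 mm) has slid along the module's +x, in m: 0 = its hole is in line with the block's; starts between 0.003 and 0.0045. Slides stiffly (about 6 N) and stays where left. Four glass cuvettes in a black holder stand on it at x = -125 mm from its hole (20 x 98 mm, up to 142 mm above the table).
- stand: Fixed white plastic block, 90 x 90 mm, 95 mm high, with a 29 mm through hole at its centre, in which the pin stands upright on its collar. Origin at the centre of its underside
- pin: Tapered steel pin with red handle, about 0.4 kg, 145 mm long, upright. Origin at the centre of the collar's underside, z towards the handle. Handle 26 mm diameter, z 8 to 65 mm (grip from above, any yaw); collar 50 mm diameter, z 0 to 8; shank 24 mm diameter, z 0 to -40, then tapering to 8 mm at z = -79, blunt flat nose at -80. Fully home, the origin is 90 mm above the table over the block's hole.
- pin_nose (a point): The nose of the pin, on its axis 80 mm below the collar's underside
- flask: Bystander: glass conical flask, 72 mm wide, 110 mm high; origin under its centre
- bottle: Bystander: white plastic reagent bottle, 84 mm wide, 160 mm high; origin under its centre
- vial: Bystander: amber vial with black cap, 30 mm wide, 65 mm high; origin under its centre

How it is judged:
By the outcome, as a careful person would: the job done as asked, in the order asked, and still so for the second after the job is handed in, with the robot touching nothing.
It also fails if it takes over 58 s, if anything falls off the work surface, if the arm or the gripper's body presses on something with over 40 N, if the wrist force passes 120 N, or if a joint passes its speed limit or range.

## Working session

There is one attempt and no reset: what is moved stays moved. The work goes in short steps, Python scripts to look and compute and a tool call to move; the robot and the scene stay as the last step left them, time stands still between calls to the robot, and variables do not carry over. Pictures are saved under pics/ and viewed, about 8 in all and at most 12, crops included, and the job is handed in when it is done.

Besides the shell and the picture viewer there is one more tool, called after "Emit:" as name([rows], argument=value, ...), one row to a line, values as JSON. jog_arm: Moves the arm, as the interface text tells. Its arguments: {"type":"object","properties":{"series":{"type":"array"},"force":{"type":"number"}},"required":["series"]}

```bash
mkdir -p pics
python3 - <<'E'
from plant import *
import cv2
o=get_obs();print({k:o[k] for k in('time','position','orientation','contact_force','grip_width')})
for n in('top','side'):
    cv2.imwrite(f'pics/{n}0.png',read_camera(n));print(n,camera_params(n))
E
```

```text
{'time': 0.0, 'position': array([222.28705795, 583.77923441, 230.68335666]), 'orientation': array([ 0.5818878 , -0.40155109,  0.58251961,  0.40104141]), 'contact_force': array([ 0.35682807, -0.38246656, -0.09706983]), 'grip_width': 0.9945391320529031}
top {'fx': 386.8874216282013, 'fy': 386.8874216282013, 'cx': 273.37029206459226, 'cy': 213.8788509918166, 'rvec': array([ 2.17578362, -2.20593141,  0.11125913]), 'tvec': array([  -9.52347924,  656.26038125, 1015.24366091])}
side {'fx': 471.9903872794367, 'fy': 471.9903872794367, 'cx': 277.8541126954684, 'cy': 210.56369358799645, 'rvec': array([ 0.23859215, -2.88894219,  1.0852295 ]), 'tvec': array([ 647.02613883,  143.69252692, 1134.88636735])}
```

View pics/top0.png

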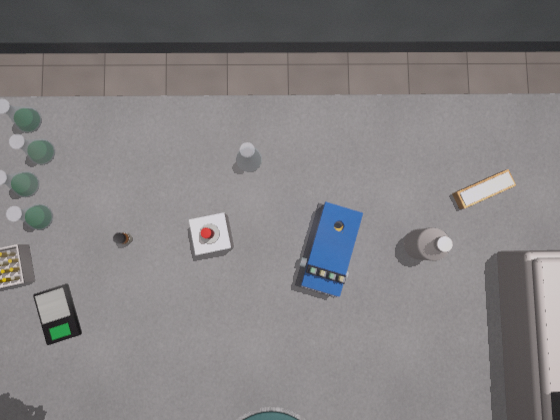

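View pics/side0.png

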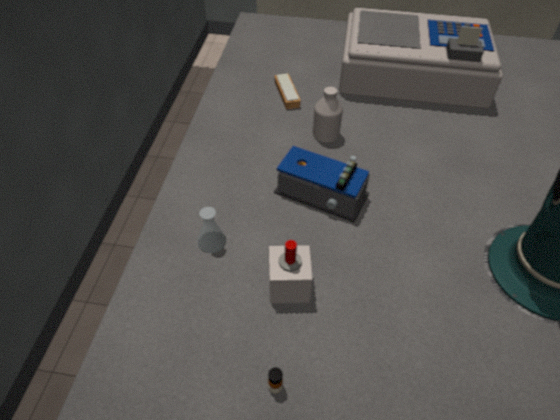

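```bash
cat > h.py <<'E'
import numpy as np, cv2
from plant import *
def cam(n):
    p=camera_params(n);K=np.array([[p['fx'],0,p['cx']],[0,p['fy'],p['cy']],[0,0,1]])
    return K,cv2.Rodrigues(p['rvec'])[0],p['tvec']
def ray(n,uv):
    K,R,t=cam(n);d=R.T@np.linalg.solve(K,[*uv,1]);return -R.T@t,d
def onz(n,uv,z):
    c,d=ray(n,uv);return c+d*(z-c[2])/d[2]
def proj(n,X):
    K,R,t=cam(n);q=K@(R@np.asarray(X,float)+t);return q[:2]/q[2]
def tri(a,b):
    (c,d),(e,f)=ray('top',a),ray('side',b)
    s=np.linalg.lstsq(np.c_[d,-f],e-c,rcond=None)[0];P,Q=c+s[0]*d,e+s[1]*f
    return (P+Q)/2,np.linalg.norm(P-Q)
E
python3 - <<'E'
from h import *
t,s=cv2.imread('pics/top0.png'),cv2.imread('pics/side0.png')
for n,im in(('top',t),('side',s)):
    print(n,'campos',ray(n,(0,0))[0].round(),'tcp px',proj(n,get_obs()['position']).round())
    b,g,r=[im[...,i].astype(int) for i in range(3)]
    for nm,m in(('blue',(b>g+50)&(b>r+60)),('red',(r>g+80)&(r>b+80))):
        k,l,st,ce=cv2.connectedComponentsWithStats(m.astype(np.uint8))
        for i in range(1,k):
            if st[i,4]>30:
                c=cv2.findContours((l==i).astype(np.uint8),0,1)[0][0]
                print(n,nm,st[i],ce[i].round(1),cv2.boxPoints(cv2.minAreaRect(c)).round(1).tolist())
c=lambda im,x,y,w,h:cv2.resize(im[y:y+h,x:x+w],(400,400*h//w),interpolation=cv2.INTER_CUBIC)
a=np.hstack([c(t,185,205,50,50),c(t,315,205,50,50)])
cv2.imwrite('pics/c0.png',a)
b=np.hstack([c(s,265,235,50,70),c(s,275,140,50,70)])
cv2.imwrite('pics/c1.png',b)
E
```

```text
top campos [ 573.    5. 1064.] tcp px [-16. 421.]
top blue [ 308  202   55   72 2397] [334.8 238.5] [[307.29998779296875, 263.20001220703125], [325.1000061035156, 201.6999969482422], [362.8999938964844, 212.6999969482422], [345.1000061035156, 274.20001220703125]]
top blue [302 275  41  21 456] [322.  284.8] [[301.29998779296875, 284.79998779296875], [304.79998779296875, 273.0], [342.3999938964844, 284.1000061035156], [339.0, 295.8999938964844]]
top red [201 228  10  10  88] [205.5 232.5] [[201.0, 228.0], [210.0, 228.0], [210.0, 237.0], [201.0, 237.0]]
side campos [547. 735. 942.] tcp px [541. 521.]
side blue [279 147  66  41 997] [313.5 166.8] [[278.5, 167.5], [287.1000061035156, 143.39999389648438], [344.3999938964844, 163.89999389648438], [335.79998779296875, 188.0]]
side blue [348 170  20  24 196] [357.1 181.1] [[346.6000061035156, 190.8000030517578], [358.20001220703125, 167.60000610351562], [367.0, 172.0], [355.3999938964844, 195.1999969482422]]
side red [285 240  12  10  89] [290.4 244.6] [[283.5, 244.5], [290.5, 237.5], [297.5, 244.5], [290.5, 251.5]]
```

View pics/c0.png

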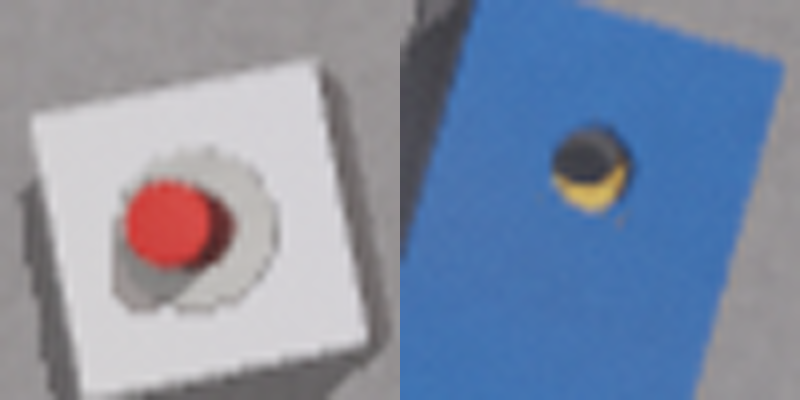

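View pics/c1.png

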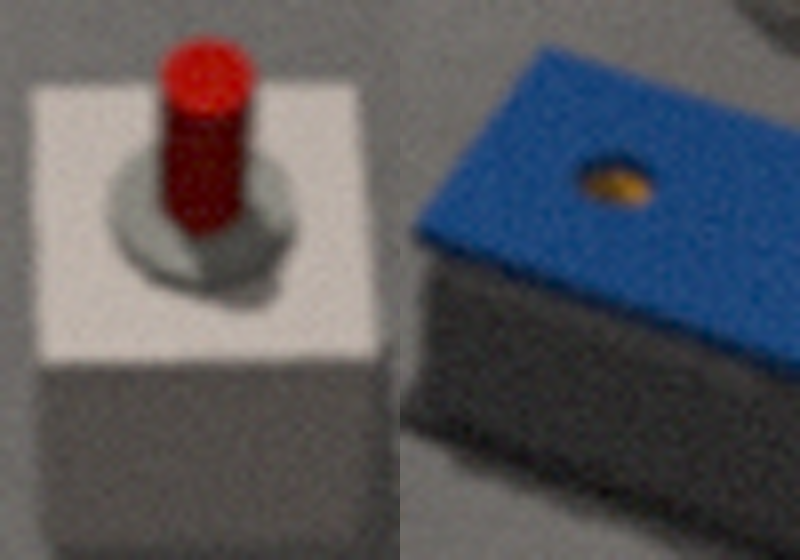

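The top crop shows the red handle top at ≈(205.9, 232.6) and the carriage hole at ≈(338.8, 225.6). Brass fills the hole's lower part, so the plate's hole is shifted image-up. In the side view the handle top is at ≈(290.5, 244.3) and the hole at ≈(301.7, 162.4).

```bash
cat > m.py <<'E'
from h import *
from scipy.optimize import least_squares
ims={'top':cv2.imread('pics/top0.png'),'side':cv2.imread('pics/side0.png')}
def up(n,x,y,w):
    return cv2.resize(ims[n][y:y+w,x:x+w],None,fx=8,fy=8,interpolation=cv2.INTER_CUBIC).astype(int)
def fit(P,r):
    f=lambda c:np.hypot(P[:,0]-c[0],P[:,1]-c[1])-r
    s=least_squares(f,P[:,:2].mean(0)+[1,1],loss='soft_l1');return s.x,np.sqrt(np.mean(s.fun**2))
def pts(n,c,x,y,z):
    return np.array([onz(n,(x+(u+.5)/8-.5,y+(v+.5)/8-.5),z) for u,v in c])
p,e=tri((205.8,232.55),(290.5,244.4));print('handle top',p.round(1),e.round(1))
hole={}
for n,x,y,w in(('top',328,214,22),('side',290,151,24)):
    a=up(n,x,y,w);b,g,r=[a[...,i] for i in range(3)]
    bl=np.median((b-r)[:16]);m=((b-r)<bl/2).astype(np.uint8)
    cs=[c for c in cv2.findContours(m,0,1)[0]];c=max(cs,key=cv2.contourArea)[:,0]
    P=pts(n,c,x,y,90);hole[n]=c.mean(0)/8-.44+[x,y]
    el=cv2.fitEllipse(c);hole[n]=np.array(el[0])/8-.44+[x,y]
    print(n,'hole ellipse px',hole[n].round(2),np.array(el[1]).round(1),'z90',onz(n,hole[n],90).round(1),'fit',fit(P,12.75))
    br=((r-b)>25).astype(np.uint8)&cv2.erode(m,np.ones((3,3)))
    print(' brass area mm2',br.sum()/64*(onz(n,(301,0),0)[1]-onz(n,(300,0),0)[1])**2)
    if n=='top':
        hc=fit(P,12.75)[0]
        in_=cv2.erode(cv2.fillPoly(np.zeros_like(m),[c],1),np.ones((15,15)))
        q=max(cv2.findContours(br,0,1)[0],key=cv2.contourArea)[:,0]
        q=np.array([k for k in q if in_[k[1],k[0]]])
        Q=pts(n,q,x,y,80);print(len(Q),'arc',(Q[::6,:2]-hc).round(1).tolist())
        f=lambda s:np.hypot(Q[:,0]-s[0],Q[:,1]-s[1])-12.75
        s=least_squares(f,hc+[8,0]);print('brass hole centre',s.x,'rel carriage',s.x-hc,np.sqrt(np.mean(s.fun**2)))
print('hole tri',tri(hole['top'],hole['side']))
# carriage blue outline
t=ims['top'].astype(int);m=((t[...,0]-t[...,2])>60).astype(np.uint8);m[:195]=0;m[300:]=0;m[:,:295]=0;m[:,370:]=0
c=np.vstack([k for k in cv2.findContours(m,0,1)[0] if len(k)>15])
B=cv2.boxPoints(cv2.minAreaRect(c));W=np.array([onz('top',k,90) for k in B]);print('carriage corners',W.round(1).tolist(),'yaw',[np.arctan2(*(W[(i+1)%4]-W[i])[1::-1]).round(3) for i in range(4)],'centre',W.mean(0).round(1))
# stand top
t=ims['top'];m=((t.min(2)>165)).astype(np.uint8);m[:,:180]=0;m[:,240:]=0;m[:205]=0;m[260:]=0
c=max(cv2.findContours(m,0,1)[0],key=cv2.contourArea);B=cv2.boxPoints(cv2.minAreaRect(c));W=np.array([onz('top',k,95) for k in B]);print('stand',W.round(1).tolist(),W.mean(0))
E
python3 m.py
```

```text
handle top [605.6 143.2 155.1] 3.3
top hole ellipse px [338.42 225.9 ] [78.8 84.1] z90 [ 618.3 -181.3   90. ] fit (array([ 618.36669964, -181.29218814]), np.float64(0.43452376581366836))
 brass area mm2 212.6875781343871
66 arc [[3.4, -11.0], [1.5, -9.4], [-0.4, -7.7], [-1.6, -6.1], [-2.9, -4.1], [-3.5, -2.2], [-3.5, -0.2], [-3.4, 1.7], [-3.1, 3.6], [-2.1, 5.5], [-1.1, 7.4]]
brass hole centre [ 627.6452386  -180.89046556] rel carriage [9.27853896 0.40172258] 0.28495405137084534
side hole ellipse px [301.68 162.73] [45.3 78.6] z90 [ 621.6 -176.6   90. ] fit (array([ 621.65200085, -176.35326559]), np.float64(1.4249143572709504))
 brass area mm2 11.955110193365382
hole tri (array([ 620.32438617, -182.22027203,   84.77312661]), np.float64(3.4735794665250235))
carriage corners [[471.5, -83.3, 90.0], [681.1, -148.5, 90.0], [651.9, -245.8, 90.0], [442.8, -178.7, 90.0]] yaw [np.float64(-0.302), np.float64(-1.863), np.float64(2.831), np.float64(1.279)] centre [ 561.8 -164.1   90. ]
stand [[641.0, 196.7, 95.0], [657.9, 107.0, 95.0], [568.2, 89.6, 95.0], [551.7, 178.8, 95.0]] [604.70292724 143.00270754  95.        ]
```

```bash
cat >> h.py <<'E'
from scipy.spatial.transform import Rotation as Ro
def rot(o=None):
    o=o or get_obs();return Ro.from_quat(np.roll(o['orientation'],-1))
def go(X,yawjaw=None):
    "shift (tool axes) and turn to reach world X, tool x straight down, jaw direction at yawjaw"
    o=get_obs();R=rot(o);z=R.as_matrix()[:,2]
    a=np.arctan2(z[1],z[0]) if yawjaw is None else yawjaw
    zz=np.array([np.cos(a),np.sin(a),0]);x=np.array([0,0,-1.]);T=Ro.from_matrix(np.c_[x,np.cross(zz,x),zz])
    print('t',round(float(o['time']),2),'pos',o['position'].round(1),'F',o['contact_force'].round(1),'w',round(float(o['grip_width']),3),'jaw yaw',round(float(np.arctan2(z[1],z[0])),3),'q7',o['joint_positions'].round(2)[-1])
    print(' shift',R.inv().apply(np.array(X)-o['position']).round(1),'turn',(R.inv()*T).as_rotvec().round(4))
E
python3 -c "
from h import *
print(rot().as_matrix().round(3),get_obs()['joint_positions'].round(2))
go([605,143,231]);go([605,143,113])
print(onz('top',(205.8,232.55),160),onz('side',(290.5,244.4),160))"
```

```text
[[-0.    -0.935  0.356]
 [-0.001  0.356  0.935]
 [-1.    -0.    -0.001]] [-1.25  0.42 -0.01  1.61  0.    1.11 -0.05]
t 0.1 pos [222.3 583.8 230.8] F [ 0.5 -0.2 -0.3] w 1.005 jaw yaw 1.207 q7 -0.05
 shift [ 1.000e-01 -5.145e+02 -2.758e+02] turn [ 0.     -0.0011  0.0001]
t 0.1 pos [222.3 583.8 230.8] F [ 0.5 -0.2 -0.3] w 1.005 jaw yaw 1.207 q7 -0.05
 shift [ 118.1 -514.5 -275.6] turn [ 0.     -0.0011  0.0001]
[603.81728735 142.38845387 160.        ] [606.90178901 146.90602015 160.        ]
```

Emit:
jog_arm([
  [0, -62, -33, 0, 0, 0, 1],
  [0, -124, -66, 0, 0, 0, 1],
  [0, -186, -100, 0, 0, 0, 1],
  [0, -248, -133, 0, 0, 0, 1],
  [0, -310, -166, 0, 0, 0, 1],
  [0, -372, -199, 0, 0, 0, 1],
  [0, -434, -232, 0, 0, 0, 1],
  [0, -496, -266, 0, 0, 0, 1],
], force=60)

```text
time: 1.1
position: [551.1, 204.8, 231.0]
orientation: [0.582, -0.402, 0.582, 0.401]
contact_force: [0.8, 1.7, 0.2]
grip_width: 1.001
```

```bash
python3 -c "
from h import *
go([604.8,143,170]);go([604.8,143,113])"
```

```text
t 1.1 pos [551.1 204.8 231. ] F [0.8 1.7 0.2] w 1.001 jaw yaw 1.207 q7 0.87
 shift [ 61.  -72.2 -38.6] turn [-0.     -0.0011 -0.    ]
t 1.1 pos [551.1 204.8 231. ] F [0.8 1.7 0.2] w 1.001 jaw yaw 1.207 q7 0.87
 shift [118.  -72.2 -38.5] turn [-0.     -0.0011 -0.    ]
```

Emit:
jog_arm([
  [0, -50, -27, 0, 0, 0, 1],
  [0, -72, -38.5, 0, -0.001, 0, 1],
  [30, -72, -38.5, 0, -0.001, 0, 1],
  [60, -72, -38.5, 0, -0.001, 0, 1],
  [90, -72, -38.5, 0, -0.001, 0, 1],
  [112, -72, -38.5, 0, -0.001, 0, 1],
  [118, -72, -38.5, 0, -0.001, 0, 1],
  [118, -72, -38.5, 0, -0.001, 0, 1],
])

```text
time: 2.1
position: [604.6, 143.1, 113.2]
orientation: [0.582, -0.401, 0.582, 0.401]
contact_force: [0.3, 0.5, 0.7]
grip_width: 0.999
```

```bash
python3 -c "
from h import *
go([604.8,143,113])
t=read_camera('top')[185:265,165:265];s=read_camera('side')[200:300,245:345]
cv2.imwrite('pics/g.png',np.hstack([cv2.resize(t,(400,320)),cv2.resize(s,(320,320))]))"
```

```text
t 2.1 pos [604.6 143.1 113.2] F [0.3 0.5 0.7] w 0.999 jaw yaw 1.207 q7 1.04
 shift [ 0.2 -0.2 -0. ] turn [-0.     -0.0003 -0.0002]
```

View pics/g.png

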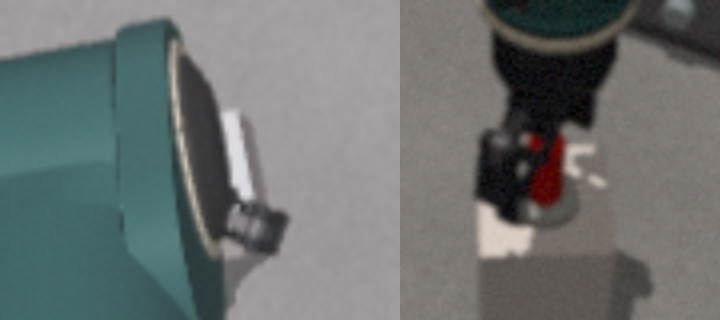

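The handle stands between the open fingers in the side view, at crop (545,170). The arm hides it from the top camera. Closing the gripper.

Emit:
jog_arm([
  [0, 0, 0, 0, 0, 0, 0],
  [0, 0, 0, 0, 0, 0, 0],
  [0, 0, 0, 0, 0, 0, 0],
  [0, 0, 0, 0, 0, 0, 0],
  [0, 0, 0, 0, 0, 0, 0],
  [0, 0, 0, 0, 0, 0, 0],
], force=80)

```text
time: 2.95
position: [605.3, 143.3, 114.3]
orientation: [0.583, -0.402, 0.582, 0.401]
contact_force: [-2.1, 0.9, 5.1]
grip_width: 0.284
```

```bash
python3 -c "
from h import *
go([604.8,143,130])"
```

```text
t 2.95 pos [605.3 143.3 114.3] F [-2.1  0.9  5.1] w 0.284 jaw yaw 1.207 q7 1.04
 shift [-15.7   0.3  -0.5] turn [-0.      0.001   0.0013]
```

Emit:
jog_arm([
  [-5, 0, 0, 0, 0, 0, 0],
  [-30, 0, 0, 0, 0, 0, 0],
  [-60, 0, 0, 0, 0, 0, 0],
  [-90, 0, 0, 0, 0, 0, 0],
  [-120, 0, 0, 0, 0, 0, 0],
  [-130, 0, 0, 0, 0, 0, 0],
  [-130, 0, 0, 0, 0, 0, 0],
])

```text
time: 3.82
position: [604.9, 143.3, 244.0]
orientation: [0.583, -0.402, 0.582, 0.401]
contact_force: [-0.2, -0.3, -4.2]
grip_width: 0.284
```

```bash
python3 -c "
from h import *
go([620,-120,244]);go([620,-180.5,244])
s=read_camera('side')
for k in (0,-80):print(proj('side',[605,143.5,224.5+k]))
cv2.imwrite('pics/l.png',cv2.resize(s[150:290,230:360],None,fx=4,fy=4))"
```

```text
t 3.83 pos [604.9 143.3 244. ] F [-0.2 -0.3 -4.2] w 0.284 jaw yaw 1.207 q7 1.01
 shift [-1.000e-01 -1.077e+02 -2.407e+02] turn [-0.      0.001   0.0011]
t 3.83 pos [604.9 143.3 244. ] F [-0.2 -0.3 -4.2] w 0.284 jaw yaw 1.207 q7 1.01
 shift [-1.000e-01 -1.292e+02 -2.973e+02] turn [-0.      0.001   0.0011]
[292.71267044 223.43256383]
[291.39862221 247.69682769]
```

View pics/l.png

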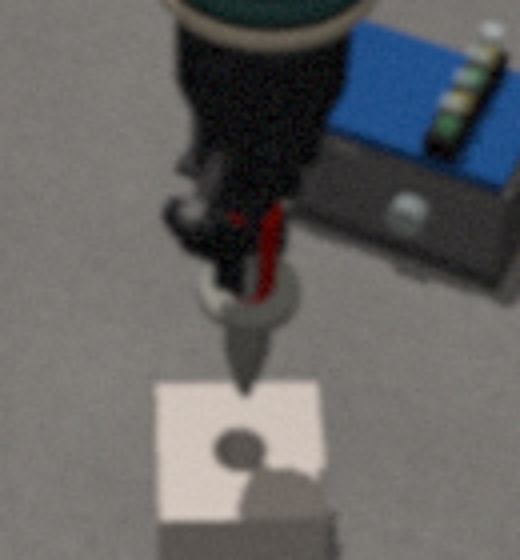

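Nose is at ≈(291, 248) px, and the calibration predicts (291.4, 247.7) for it hanging straight under the TCP, so the grasp is true. Both cameras' biases, measured on the pin, bring their hole estimates to (619.6, −180.3) in TCP terms.

Emit:
jog_arm([
  [0, -20, -50, 0, 0, 0, 0],
  [0, -42, -100, 0, 0, 0, 0],
  [0, -65, -150, 0, 0, 0, 0],
  [0, -88, -200, 0, 0, 0, 0],
  [0, -110, -250, 0, 0, 0, 0],
  [0, -125, -285, 0, 0, 0, 0],
  [0, -130, -295, 0, 0.001, 0.001, 0],
  [0, -130, -295, 0, 0.001, 0.001, 0],
])

```text
time: 4.88
position: [620.9, -178.8, 241.9]
orientation: [0.581, -0.401, 0.583, 0.402]
contact_force: [-0.3, 0.5, -4.2]
grip_width: 0.287
```

```bash
python3 -c "
from h import *
go([623,-180,200])"
```

```text
t 4.88 pos [ 620.9 -178.8  241.9] F [-0.3  0.5 -4.2] w 0.287 jaw yaw 1.207 q7 1.57
 shift [41.9 -2.5 -0.3] turn [-0.     -0.0011 -0.0025]
```

Emit:
jog_arm([
  [10, -2.5, -0.3, 0, -0.001, -0.002, 0],
  [25, -2.5, -0.3, 0, -0.001, -0.002, 0],
  [42, -2.5, -0.3, 0, -0.001, -0.002, 0],
  [42, -2.5, -0.3, 0, -0.001, -0.002, 0],
  [42, -2.5, -0.3, 0, -0.001, -0.002, 0],
  [42, -2.5, -0.3, 0, -0.001, -0.002, 0],
])

```text
time: 5.62
position: [623.3, -180.1, 200.6]
orientation: [0.582, -0.401, 0.582, 0.401]
contact_force: [1.2, -0.7, -4.4]
grip_width: 0.285
```

```bash
python3 -c "
from h import *
go([623,-180,180])
s=read_camera('side')
o=get_obs()['position'];print(proj('side',o-[0,0,99.3]))
cv2.imwrite('pics/n.png',cv2.resize(s[110:210,250:380],None,fx=6,fy=6,interpolation=2))"
```

```text
t 5.62 pos [ 623.3 -180.1  200.6] F [ 1.2 -0.7 -4.4] w 0.285 jaw yaw 1.207 q7 1.58
 shift [20.6  0.3 -0. ] turn [-0.      0.0001  0.0005]
[301.44591832 158.6178499 ]
```

View pics/n.png

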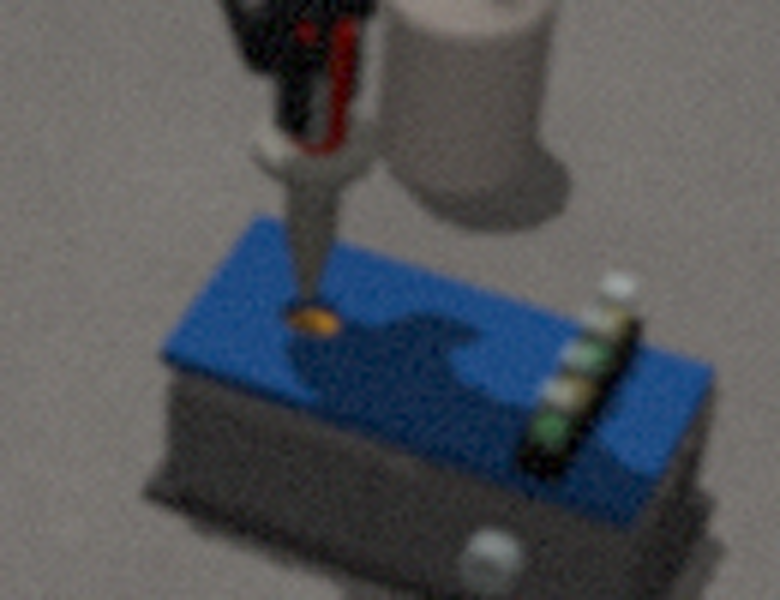

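Nose is at ≈(301, 160) px, just over the hole (centre 301.7, 162.7) and slightly to its +x side, as intended. Lowering gently.

Emit:
jog_arm([
  [6, 0, 0, 0, 0, 0, 0],
  [12, 0, 0, 0, 0, 0, 0],
  [15, 0, 0, 0, 0, 0, 0],
  [18, 0, 0, 0, 0, 0, 0],
  [18, 0, 0, 0, 0, 0, 0],
])

```text
time: 6.3
position: [623.2, -180.1, 182.3]
orientation: [0.582, -0.401, 0.582, 0.401]
contact_force: [-0.1, -0.4, -4.4]
grip_width: 0.285
```

Nose is at z≈83, inside the carriage hole with no contact. Next it goes through the brass.

Emit:
jog_arm([
  [2, 0, 0, 0, 0, 0, 0],
  [4, 0, 0, 0, 0, 0, 0],
  [6, 0, 0, 0, 0, 0, 0],
  [6, 0, 0, 0, 0, 0, 0],
])

```text
time: 6.8
position: [623.1, -180.0, 176.1]
orientation: [0.582, -0.401, 0.582, 0.401]
contact_force: [0.1, -0.4, -3.6]
grip_width: 0.277
```

Emit:
jog_arm([
  [2, 0, 0, 0, 0, 0, 0],
  [2, 2, -0.5, 0, 0, 0, 0],
  [2, 4, -1, 0, 0, 0, 0],
  [2, 5.5, -1.5, 0, 0, 0, 0],
  [2, 6.8, -1.75, 0, 0, 0, 0],
  [2, 6.8, -1.75, 0, 0, 0, 0],
])

```text
time: 7.55
position: [616.8, -179.2, 174.5]
orientation: [0.583, -0.402, 0.582, 0.401]
contact_force: [5.3, -0.3, -5.4]
grip_width: 0.289
```

```bash
python3 -c "
from h import *
go([616,-179.2,170])"
```

```text
t 7.55 pos [ 616.8 -179.2  174.5] F [ 5.3 -0.3 -5.4] w 0.289 jaw yaw 1.207 q7 1.59
 shift [ 4.5  0.7 -0.3] turn [-0.      0.0003  0.0015]
```

Brass resists with about 5 N as it is dragged, as expected. Descending onto the block's axis.

Emit:
jog_arm([
  [2, 0.7, -0.3, 0, 0, 0, 0],
  [4, 0.7, -0.3, 0, 0, 0, 0],
  [6, 0.7, -0.3, 0, 0, 0.001, 0],
  [8, 0.7, -0.3, 0, 0, 0.001, 0],
  [10, 0.7, -0.3, 0, 0, 0.001, 0],
  [10, 0.7, -0.3, 0, 0, 0.001, 0],
])

```text
time: 8.3
position: [616.9, -179.4, 165.0]
orientation: [0.583, -0.402, 0.581, 0.401]
contact_force: [5.2, -0.9, -1.9]
grip_width: 0.282
```

```bash
python3 -c "
from h import *
go([616,-179.2,150])"
```

```text
t 8.3 pos [ 616.9 -179.4  165. ] F [ 5.2 -0.9 -1.9] w 0.282 jaw yaw 1.207 q7 1.59
 shift [15.   0.9 -0.2] turn [-0.      0.0007  0.0028]
```

Emit:
jog_arm([
  [2, 0.5, -0.2, 0, 0, 0.002, 0],
  [4, 0.9, -0.2, 0, 0, 0.002, 0],
  [6, 0.9, -0.2, 0, 0, 0.002, 0],
  [8, 0.9, -0.2, 0, 0, 0.002, 0],
  [10, 0.9, -0.2, 0, 0, 0.002, 0],
  [10, 0.9, -0.2, 0, 0, 0.002, 0],
])

```text
time: 9.05
position: [617.2, -179.4, 155.8]
orientation: [0.583, -0.402, 0.581, 0.4]
contact_force: [7.1, -0.8, -1.7]
grip_width: 0.285
```

```bash
python3 -c "
from h import *
go([616,-179.2,145]);print(get_obs()['ft_torque'])"
```

```text
t 9.05 pos [ 617.2 -179.4  155.8] F [ 7.1 -0.8 -1.7] w 0.285 jaw yaw 1.207 q7 1.6
 shift [10.8  1.2 -0.2] turn [-0.      0.0011  0.0038]
[-0.3532571  -2.22984247  0.01823018]
```

Emit:
jog_arm([
  [2, 1.2, -0.2, 0, 0.001, 0.004, 0],
  [4, 1.5, -0.2, 0, 0.001, 0.004, 0],
  [6, 2, -0.2, 0, 0.001, 0.004, 0],
  [8, 2, -0.2, 0, 0.001, 0.004, 0],
  [10, 2, -0.2, 0, 0.001, 0.004, 0],
  [10, 2, -0.2, 0, 0.001, 0.004, 0],
])

```text
time: 9.8
position: [617.4, -179.8, 147.3]
orientation: [0.583, -0.403, 0.581, 0.4]
contact_force: [11.2, -4.0, 1.9]
grip_width: 0.286
```

```bash
python3 -c "
from h import *
go([616,-179.2,135]);print(get_obs()['ft_torque'])"
```

```text
t 9.8 pos [ 617.4 -179.8  147.3] F [11.2 -4.   1.9] w 0.286 jaw yaw 1.207 q7 1.6
 shift [12.3  1.6  0.1] turn [-0.      0.0003  0.0054]
[-1.03689749 -3.22555142  0.01582843]
```

Emit:
jog_arm([
  [2, 1.5, 0, 0, 0, 0.005, 0],
  [4, 2.5, 0, 0, 0, 0.005, 0],
  [6, 2.5, 0, 0, 0, 0.005, 0],
  [8, 2.5, 0, 0, 0, 0.005, 0],
  [10, 2.5, 0, 0, 0, 0.005, 0],
  [10, 2.5, 0, 0, 0, 0.005, 0],
])

```text
time: 10.55
position: [617.2, -179.7, 138.6]
orientation: [0.584, -0.403, 0.581, 0.4]
contact_force: [11.8, -4.6, 0.5]
grip_width: 0.285
```

```bash
python3 -c "
from h import *
go([616,-179.2,130]);print(get_obs()['ft_torque'])"
```

```text
t 10.55 pos [ 617.2 -179.7  138.6] F [11.8 -4.6  0.5] w 0.285 jaw yaw 1.207 q7 1.6
 shift [8.6 1.4 0.1] turn [-0.      0.0005  0.0059]
[-0.99160285 -3.13569416  0.03267067]
```

Carriage and brass are now on the full shank. The remaining taper centres in the block.

Emit:
jog_arm([
  [1.5, 1, 0, 0, 0, 0.006, 0],
  [3, 2, 0, 0, 0, 0.006, 0],
  [4.5, 2, 0, 0, 0, 0.006, 0],
  [6, 2, 0, 0, 0, 0.006, 0],
  [6, 2, 0, 0, 0, 0.006, 0],
])

```text
time: 11.18
position: [617.3, -179.8, 133.9]
orientation: [0.583, -0.403, 0.581, 0.4]
contact_force: [11.0, -3.4, 0.5]
grip_width: 0.285
```

```bash
python3 -c "
from h import *
go([616,-179.2,125]);print(get_obs()['ft_torque'])"
```

```text
t 11.18 pos [ 617.3 -179.8  133.9] F [11.  -3.4  0.5] w 0.285 jaw yaw 1.207 q7 1.6
 shift [8.9 1.5 0.1] turn [-0.      0.0007  0.005 ]
[-0.89453432 -3.02424445 -0.00410313]
```

Emit:
jog_arm([
  [1.5, 2, 0, 0, 0, 0.005, 0],
  [3, 3, 0, 0, 0, 0.005, 0],
  [4.5, 3, 0, 0, 0, 0.005, 0],
  [6, 3, 0, 0, 0, 0.005, 0],
  [6, 3, 0, 0, 0, 0.005, 0],
])

```text
time: 11.8
position: [616.6, -179.6, 129.3]
orientation: [0.584, -0.403, 0.581, 0.4]
contact_force: [11.0, -4.2, 1.7]
grip_width: 0.287
```

```bash
python3 -c "
from h import *
go([616,-179.2,120]);print(get_obs()['ft_torque'])"
```

```text
t 11.8 pos [ 616.6 -179.6  129.3] F [11.  -4.2  1.7] w 0.287 jaw yaw 1.207 q7 1.6
 shift [9.3 0.7 0.2] turn [-0.      0.0007  0.0052]
[-1.00705041 -2.95123785 -0.04255566]
```

Emit:
jog_arm([
  [1.5, 2, 0, 0, 0, 0.005, 0],
  [3, 2.3, 0, 0, 0, 0.005, 0],
  [4.5, 2.3, 0, 0, 0, 0.005, 0],
  [5, 2.3, 0, 0, 0, 0.005, 0],
])

```text
time: 12.3
position: [616.5, -179.6, 125.7]
orientation: [0.584, -0.403, 0.581, 0.4]
contact_force: [10.5, -4.5, 2.0]
grip_width: 0.285
```

```bash
python3 -c "
from h import *
go([616,-179.2,115]);print(get_obs()['ft_torque'])"
```

```text
t 12.3 pos [ 616.5 -179.6  125.7] F [10.5 -4.5  2. ] w 0.285 jaw yaw 1.207 q7 1.61
 shift [10.7  0.7  0.2] turn [-0.      0.0009  0.0056]
[-0.9552164  -2.79884798  0.01036594]
```

Emit:
jog_arm([
  [2, 1.5, 0, 0, 0, 0.005, 0],
  [4, 1.5, 0, 0, 0, 0.005, 0],
  [6, 1.5, 0, 0, 0, 0.005, 0],
  [8, 1.5, 0, 0, 0, 0.005, 0],
  [8, 1.5, 0, 0, 0, 0.005, 0],
])

```text
time: 12.92
position: [616.8, -179.8, 118.8]
orientation: [0.584, -0.402, 0.581, 0.4]
contact_force: [9.5, -2.6, -1.1]
grip_width: 0.283
```

```bash
python3 -c "
from h import *
go([616,-179.2,109.3]);print(get_obs()['ft_torque'])"
```

```text
t 12.93 pos [ 616.8 -179.8  118.8] F [ 9.5 -2.6 -1.1] w 0.283 jaw yaw 1.207 q7 1.61
 shift [9.5 1.  0.2] turn [-0.      0.0011  0.0049]
[-8.06177681e-01 -2.51968464e+00  1.58604736e-03]
```

Emit:
jog_arm([
  [2, 1, 0, 0, 0, 0.005, 0],
  [4, 1, 0, 0, 0, 0.005, 0],
  [6, 1, 0, 0, 0, 0.005, 0],
  [8, 1, 0, 0, 0, 0.005, 0],
  [8.5, 1, 0, 0, 0, 0.005, 0],
])

```text
time: 13.55
position: [617.2, -179.9, 111.3]
orientation: [0.583, -0.402, 0.581, 0.401]
contact_force: [6.6, -2.7, 1.6]
grip_width: 0.284
```

```bash
python3 -c "
from h import *
go([616,-179.2,109.3]);print(get_obs()['ft_torque'])"
```

```text
t 13.55 pos [ 617.2 -179.9  111.3] F [ 6.6 -2.7  1.6] w 0.284 jaw yaw 1.207 q7 1.61
 shift [1.9 1.4 0.2] turn [-0.      0.0012  0.0032]
[-0.46781229 -1.78638848  0.02282288]
```

Collar is ≈2 mm from home. Pressing gently to seat it.

Emit:
jog_arm([
  [1, 0.3, 0, 0, 0, 0.003, 0],
  [2, 0.3, 0, 0, 0, 0.003, 0],
  [3, 0.3, 0, 0, 0, 0.003, 0],
  [4, 0.3, 0, 0, 0, 0.003, 0],
  [4, 0.3, 0, 0, 0, 0.003, 0],
])

```text
time: 14.18
position: [618.0, -180.0, 109.2]
orientation: [0.583, -0.402, 0.581, 0.401]
contact_force: [-2.1, 2.7, 21.8]
grip_width: 0.284
```

```bash
python3 -c "
from h import *
go([616,-179.2,109.3]);print(get_obs()['ft_torque'])"
```

```text
t 14.18 pos [ 618.  -180.   109.2] F [-2.1  2.7 21.8] w 0.284 jaw yaw 1.207 q7 1.61
 shift [-0.1  2.1  0.1] turn [-0.      0.0018  0.0027]
[0.21730613 0.49680961 0.00828788]
```

Seated at 109.2, the predicted home height, with about 26 N. Letting go and withdrawing.

Emit:
jog_arm([
  [0.5, 0, 0, 0, 0.001, 0.003, 0],
  [0.5, 0, 0, 0, 0.001, 0.003, 0.5],
  [0.5, 0, 0, 0, 0.001, 0.003, 1],
  [0, 0, 0, 0, 0.001, 0.003, 1],
  [0, 0, 0, 0, 0.001, 0.003, 1],
  [0, 0, 0, 0, 0.001, 0.003, 1],
  [0, 0, 0, 0, 0.001, 0.003, 1],
])

```text
time: 15.05
position: [617.9, -180.1, 109.2]
orientation: [0.582, -0.401, 0.582, 0.402]
contact_force: [-0.3, 0.1, -0.0]
grip_width: 0.998
```

Emit:
jog_arm([
  [-20, 0, 0, 0, 0, 0, 1],
  [-60, 0, 0, 0, 0, 0, 1],
  [-100, 0, 0, 0, 0, 0, 1],
  [-130, 0, 0, 0, 0, 0, 1],
  [-130, 25, 56, 0, 0, 0, 1],
  [-130, 50, 112, 0, 0, 0, 1],
  [-130, 75, 168, 0, 0, 0, 1],
  [-130, 100, 224, 0, 0, 0, 1],
])

```text
time: 16.05
position: [604.0, 66.6, 241.2]
orientation: [0.583, -0.401, 0.582, 0.401]
contact_force: [1.5, -0.0, -0.2]
grip_width: 1.001
```

```bash
python3 -c "
from h import *
go([616,-179.2,240])
t=read_camera('top');s=read_camera('side');cv2.imwrite('pics/topf.png',t);cv2.imwrite('pics/sidef.png',s)
a=cv2.resize(t[190:270,300:380],(400,400),interpolation=2);b=cv2.resize(s[110:210,255:355],(400,400),interpolation=2)
cv2.imwrite('pics/f.png',np.hstack([a,b]))"
```

```text
t 16.05 pos [604.   66.6 241.2] F [ 1.5 -0.  -0.2] w 1.001 jaw yaw 1.207 q7 1.14
 shift [   0.9  -98.7 -225.4] turn [-0.      0.0018  0.0012]
```

View pics/f.png

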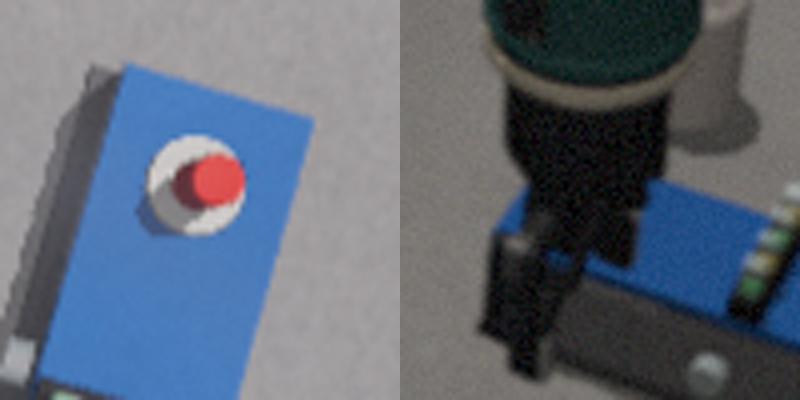

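The top view shows the collar centred on the carriage at crop (197,185), with the handle above it. The arm still blocks the side view, so I'll move it clear and check.

Emit:
jog_arm([
  [0, 20, 50, 0, 0, 0, 1],
  [0, 40, 100, 0, 0, 0, 1],
  [0, 60, 150, 0, 0, 0, 1],
  [0, 80, 200, 0, 0, 0, 1],
  [0, 110, 250, 0, 0, 0, 1],
  [0, 140, 290, 0, 0, 0, 1],
  [0, 160, 330, 0, 0, 0, 1],
  [0, 160, 330, 0, 0, 0, 1],
])

```text
time: 17.15
position: [566.5, 441.4, 242.9]
orientation: [0.581, -0.404, 0.578, 0.407]
contact_force: [1.0, -0.1, 0.0]
grip_width: 0.997
```

Run:
```python
from h import *
go([616,-179.2,240])
S={}
for n in('top','side'):
    im=read_camera(n);cv2.imwrite(f'pics/{n}z.png',im)
    b,g,r=[im[...,i].astype(int) for i in range(3)];m=((r>g+80)&(r>b+80)).astype(np.uint8)
    k,l,st,ce=cv2.connectedComponentsWithStats(m);i=1+st[1:,4].argmax();S[n]=ce[i];print(n,st[i],ce[i])
p,e=tri(S['top'],S['side']);print('handle top',p,e)
for c in('top','side'):print(c,'expected',proj(c,[616,-179.2,155]))
a=cv2.imread('pics/topz.png');b=cv2.imread('pics/sidez.png')
cv2.imwrite('pics/z.png',np.hstack([cv2.resize(a,(400,300)),cv2.resize(b[120:222,260:396],(400,300),interpolation=2)]))
```

```text
t 17.15 pos [566.5 441.4 242.9] F [ 1.  -0.1  0. ] w 0.997 jaw yaw 1.221 q7 0.58
 shift [-3.000e-01 -2.593e+02 -5.660e+02] turn [ 0.      0.005  -0.0013]
top [338 221  11  10  81] [343.09876543 225.56790123]
side [299 141  10  15  78] [303.46153846 146.03846154]
handle top [ 618.44008505 -182.36432192  143.01373282] 3.8184269320069193
top expected [342.7574024  225.55825628]
side expected [305.257063   143.44727333]
```

View pics/z.png

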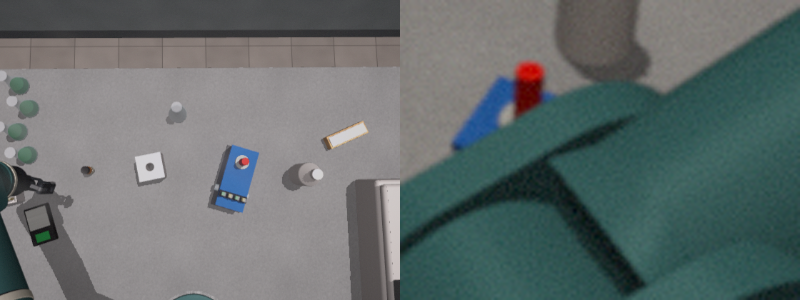

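The top view shows the flask, bottle, vial and stand where they were, and the pin on the carriage. In the side view the handle's top is at ≈(304.2, 144.1) px against (305.3, 143.4) expected for home, which is within calibration. Handing in.

```bash
python3 -c "
from plant import *
print(get_obs()['time']);sign_off()"
```

```text
17.25
the job is handed in; nothing more can be done
```

I drove the pin through all three holes and seated its collar on the carriage. Then I let go, moved the arm clear and handed the job in at 17.3 s. The sign-off gives no verdict, so this rests on my own checks.

- **Entry:** The brass seen in the carriage's hole showed the plate's hole was shifted toward world +x. I put the nose into the overlap of the carriage and brass holes, and it never caught. I then dragged the plate and carriage into line on the taper; sideways force stayed at about 12 N.
- **Seating:** The pin stopped with the TCP at 109.2 mm, against 109.3 mm predicted for fully home. Pressing force at the stop was about 26 N, well under the 80 N limit.
- **Last look from above:** The handle top is within 0.4 px of where it should be. The flask, bottle, vial and stand appear where they were.
- **Last look from the side:** The handle top is about 1.3 px (roughly 3 mm) from where it should be, in line with this camera's offset seen earlier.
- **Checks that disagreed:** The automatic two-view height of the handle top came out at 143 mm instead of 155 mm. The side view's colour mask had included the handle's flank, so I disregarded it. The arm also hid part of the collar from the side, so I did not see from the side that the collar sits flat. That rests on the stop height and the contact force.

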